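# Lock out the saw's push-button station by feel

## Task

Lock out the saw's push-button station for the night. Each of its three push-lock buttons must be latched in, but the sprung dust caps hide which ones are: feel them with light presses and click in those that are still out, then push the red lockout slide gently along the row until it is fully home. Never press a button or the slide hard (more than about 25 N spoils it), and leave the tools and parts lying around where they are.

Things in the scene. Friction and masses are not known exactly. Their poses are not given: they have to be found in the camera images.
- station: Yellow push-button station fixed to the table, 130 (x) by 310 (y) by 60 mm high, flat steel deck on top. Origin: centre of its underside; x away from the robot, y along the row of buttons towards the left one, z up. Place and yaw vary. The buttons stand at x = 0, y = +67 (left), +12 (middle), -43 mm (right). Each plunger starts in or out at random, unseen.
- cap_left: Left push-lock button's black sprung dust cap, 32 mm across. Origin: centre of its top face, 84 mm above the table (24 above the deck) when idle; z up. It goes straight down 18 mm to a hard stop. It is always sprung right up, so its height never shows if the latching plunger inside is in or out. Until it meets the plunger only a soft spring resists (0.7 N + 0.05 N per mm).
- cap_middle: Middle button's cap, the same; origin: centre of its top. How any of the three feels: a plunger that is out is met 2 mm down, one latched in about 6 mm down; there the force steps up, as the sprung plunger yields only at about 5 N (out) or 6.5 N (in), then 0.35 N more per mm. Over 25 N spoils the button.
- cap_right: Right button's cap (nearest the red tab), the same; origin: centre of its top. How any of the three clicks: press the cap 13 to 17 mm down (10 to 12 N in all), then let it rise: a plunger that was out is now latched in (4 mm down), one that was latched in is now out. Presses less than 11 mm deep change nothing.
- lock_slide: Red lockout slide: flat frame round the caps, with a tab at the station's -y end. Origin: tab centre; tab 24 (x) by 12 (y) by 32 mm high, from 4 to 36 mm above the deck; axes as station. Tab centre at station y = -112 mm open, -86 fully home (hard stop); starts 0 to 6 mm from open. Drags 2 N + 25 N per m/s. If any plunger is out it jams 12 mm from open, whichever it is. Over 25 N bends it.
- padlock: Brass padlock lying flat in front of the station (bystander). Origin: centre of its underside.
- wrench: Steel wrench, 200 mm (bystander).
- screwdriver: Screwdriver, 200 mm (bystander).
- spray: Bottle with a red cap, 190 mm high (bystander). Origin: centre of its underside.
- offcut: Aluminium bar end, 160 x 50 x 25 mm (bystander). Origin: centre of its underside.
- angle_piece: Piece of steel angle, 120 mm (bystander). Origin: centre of its underside.
- carton: Cardboard carton, 130 x 170 x 90 mm (bystander). Origin: centre of its underside.
- tin: Open steel tin, 90 mm across, 100 mm high (bystander). Origin: centre of its underside.

How it is judged:
By the outcome, as a careful person would: the job done as asked, in the order asked, and still so for the second after the job is handed in, with the robot touching nothing.
It also fails if it takes over 64 s, if anything falls off the work surface, if the arm or the gripper's body presses on something with over 40 N, if the wrist force passes 120 N, or if a joint passes its speed limit or range.

## Robot

A 6-joint arm with a two-finger parallel gripper is mounted at the origin on the work surface. World frame = base frame: x ahead of the robot, y to its left, z up, the work surface at z = 0. Lengths are in m, angles in rad, forces in N, time in s.
With the tool pointing down it reaches from about 0.25 to 0.8 m from the base axis. Payload 8.5 kg.
Tool frame: the origin (TCP) lies at the very end of the fingers, on their centre line; the grasp point (between the pads) lies 19 mm behind it; z points along the fingers, x is the direction in which the jaws open and shut, and the axes are right-handed (so a half turn about z gives the same grasp; the last joint's range is limited). The gripper opens to 85 mm and grips with 20 to 120 N. Pads are 22 mm wide; open, the fingers measure 114 mm over their backs; the gripper's body (76 mm by 85 mm) begins 54 mm behind the grasp point. The pads swing forward as they close: fully open they stand 13 mm farther back than shut.
Start: joints at [-1.294, 0.238, -0.013, 1.319, 0, 1.571], TCP at [0.143, -0.505, 0.231] pointing down, gripper open.
Joint ranges: [-2.66, 2.66], [-1.03, 1.9], [-1.14, 1.46], [-1.82, 2.27], [-1.45, 1.34], [-3.14, 3.14]. Speed limits (rad/s): [2.22, 2.22, 2.79, 3.14, 3.14, 3.14].

## Interface

Orientations are given as [roll, pitch, yaw] about the fixed x, y, z axes, in that order (R = Rz(yaw) Ry(pitch) Rx(roll)).
In Python, from cell import env, eyes, ticket gives the robot as it stands.
- The arm moves only by the tool carry_out, never from a script. Its argument "steps" is a list of rows, each a list of 7 numbers: the turn, a rotation vector about the world's x, y, z in degrees, then the shift along the world's x, y, z in units of 25 mm (1.0 is 25 mm), then the opening, from 0 (shut) to 1 (fully open). In form: [[wx, wy, wz, x, y, z, grip], ...]. A call has 1 to 10 rows; each row is the pose to reach, as a shift and turn from the pose commanded when the call began; what a row does not reach only later rows make up. A row lasts 1/12 s, in which the tool goes at most 41.7 mm and 7.16 degrees, less where a joint would pass 70% of its speed; a pose out of reach is approached as far as the arm can. A call with a gripper value outside its range is refused whole. The fingers move at their own pace and stop on an object; "newtons" is the grip in N (left out, the last holds). Time passes only in rows, so rows that repeat a pose let the fingers close. It gives the time, the measured TCP pose, the force and the opening at its end, in the units of the state.
- env.observe(): the state, without advancing time (a new reading comes with each control period).
- eyes.grab_frame(name): name is "side" or "top" or "wrist"; returns (picture, depth): 480x640x3 uint8, blue, green, red; 480x640 float32, m along the optical axis (not along the pixel's ray), 0 where there is no reading.
- eyes.camera_info(name): a dict with "intrinsics" (3x3 intrinsics, pixels), "pose" (4x4, takes a point from camera to world coordinates); the wrist camera has in their place "T_tool_cam" (4x4, takes a point from camera to tool coordinates, whose origin is the TCP and whose axes are the tool frame's). Camera axes: x right, y up, looking along -z (the intrinsics and any distortion apply to the point x, -y, -z); pixel columns grow to the right and rows downward; lengths in m; the calibration is good to about 2 mm. A picture is of the moment at which its call begins: read the wrist's pose just before it. camera_info takes no time and is no camera call.
- ticket.sign_off(): hands the job in, once; it reports no verdict.
Trained networks look in the newest picture that a camera, given by its name, has taken for a name from the list of things; names that differ only in an ending like _2 or _b are one class to them, and where a whole thing is asked for, a point or a joint stands for the part that bears it (a point fixed in the world has none). Each returns a list of dicts, best first, with "conf" (0 to 1); they miss things now and then, are a little off and sometimes report something else, mostly with a low value. They report only what shows in the picture. A call takes as long as a camera call.
- eyes.find_in(camera, target): "bbox" ([left, top, right, bottom] in pixels, round what is visible of it).
The state is a dict: "clock": time; "q": joint angles; "qd": joint speeds; "tau": joint torques, N m; "eef_pos": TCP position; "ee_rot": TCP orientation; "ft_force": force on the tool from outside, world axes, zero at the start; "moment": the same for the moment, N m; "width": finger opening in m.
Only numpy, scipy, OpenCV 4.12 (cv2) and the standard library are available. Lean on these libraries where they do the work, as an engineer would, in place of code of your own. Each camera call takes 0.05 s, during which the arm holds its last target. There are 200 camera calls.

## Working session

There is one attempt and no reset: what is moved stays moved. The work goes in short steps, Python scripts to look and compute and a tool call to move; the robot and the scene stay as the last step left them, time stands still between calls to the robot, and variables do not carry over. Pictures are saved under pics/ and viewed, about 8 in all and at most 12, crops included, and the job is handed in when it is done.

Besides the shell and the picture viewer there is one more tool, called after "Emit:" as name([rows], argument=value, ...), one row to a line, values as JSON. carry_out: Moves the arm, as the interface text tells. Its arguments: {"type":"object","properties":{"steps":{"type":"array"},"newtons":{"type":"number"}},"required":["steps"]}

```bash
mkdir -p pics; ls
cat > h.py <<'E'
from cell import env, eyes, ticket
import numpy as np, cv2
from scipy.spatial.transform import Rotation as R
def w(cam,u,v,d,T=None):
    i=eyes.camera_info(cam);K=np.array(i["intrinsics"]);P=np.array(i["pose"]) if T is None else T
    u,v,d=map(np.asarray,(u,v,d));x=(u-K[0,2])/K[0,0]*d;y=(v-K[1,2])/K[1,1]*d
    return np.stack([x,-y,-d],-1)@P[:3,:3].T+P[:3,3]
E
python3 - <<'E'
from h import *
s=env.observe();print({k:np.round(v,3).tolist() for k,v in s.items()})
for c in("top","side"):
    p,d=eyes.grab_frame(c);cv2.imwrite(f"pics/{c}.png",p);np.save(c,d)
    print(c,{k:(np.round(v,3).tolist() if not isinstance(v,str) else v) for k,v in eyes.camera_info(c).items()})
    for n in("station","cap_left","cap_middle","cap_right","lock_slide","spray","carton","tin"):
        for r in eyes.find_in(c,n)[:3]:
            b=np.array(r["bbox"]);u,v=(b[:2]+b[2:])/2;dd=d[int(v),int(u)]
            print(n,round(r["conf"],2),b.round(1).tolist(),w(c,u,v,dd).round(4))
E
```

```text
pics
{'clock': 0.0, 'q': [-1.294, 0.239, -0.014, 1.319, 0.0, 1.571], 'qd': [-0.001, 0.001, -0.0, -0.001, -0.001, 0.001], 'tau': [-0.002, -53.878, 34.644, 0.019, -0.0, 0.0], 'eef_pos': [0.143, -0.505, 0.231], 'ee_rot': [-3.142, 0.001, -1.294], 'ft_force': [0.062, 0.433, -0.412], 'moment': [0.029, 0.006, 0.007], 'width': 0.085}
top {'intrinsics': [[438.395, 0.0, 315.014], [0.0, 438.395, 233.445], [0.0, 0.0, 1.0]], 'pose': [[-0.05, 0.979, -0.2, 0.309], [-0.999, -0.05, 0.007, 0.055], [-0.003, 0.2, 0.98, 1.327], [0.0, 0.0, 0.0, 1.0]]}
station 0.62 [280.9, 198.9, 394.4, 272.3] [ 0.5517 -0.0189  0.0877]
cap_left 0.68 [462.4, 232.2, 494.1, 296.0] [ 0.4584 -0.4434  0.0066]
cap_left 0.55 [308.6, 233.7, 319.0, 242.3] [0.5493 0.0501 0.0821]
lock_slide 0.62 [303.3, 212.2, 383.5, 249.1] [ 0.5701 -0.038   0.0655]
spray 0.9 [206.9, 164.4, 237.1, 199.6] [0.718  0.3054 0.1238]
carton 0.77 [85.2, 269.4, 175.2, 340.9] [0.383  0.5706 0.0911]
carton 0.21 [305.2, 210.8, 378.8, 250.5] [ 0.5711 -0.0341  0.0613]
tin 0.64 [480.2, 278.8, 522.4, 310.7] [ 3.636e-01 -5.033e-01  1.000e-04]
side {'intrinsics': [[533.03, 0.0, 315.111], [0.0, 533.03, 241.164], [0.0, 0.0, 1.0]], 'pose': [[-0.942, 0.241, -0.233, 0.19], [-0.335, -0.663, 0.67, 1.121], [0.007, 0.709, 0.705, 1.171], [0.0, 0.0, 0.0, 1.0]]}
station 0.7 [299.9, 192.8, 343.8, 278.4] [0.5382 0.058  0.0817]
cap_left 0.51 [316.0, 229.3, 328.3, 241.7] [0.5392 0.0521 0.0764]
cap_middle 0.49 [318.3, 216.6, 328.3, 226.9] [0.5514 0.0067 0.0882]
cap_right 0.71 [209.8, 344.8, 290.0, 361.2] [0.5895 0.4625 0.0215]
lock_slide 0.92 [311.1, 191.4, 329.7, 241.8] [ 0.5782 -0.0455  0.0561]
spray 0.56 [208.1, 248.9, 235.4, 312.9] [0.7159 0.3426 0.1188]
carton 0.72 [345.6, 248.3, 362.3, 267.0] [0.4386 0.0496 0.0153]
carton 0.59 [272.1, 373.4, 341.7, 466.6] [0.3806 0.6133 0.0881]
tin 0.95 [402.5, 141.3, 430.7, 172.7] [ 0.3583 -0.4282  0.0769]
```

View pics/top.png

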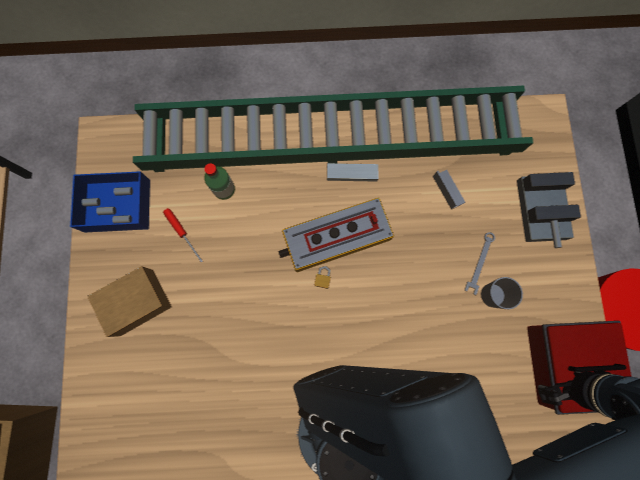

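View pics/side.png

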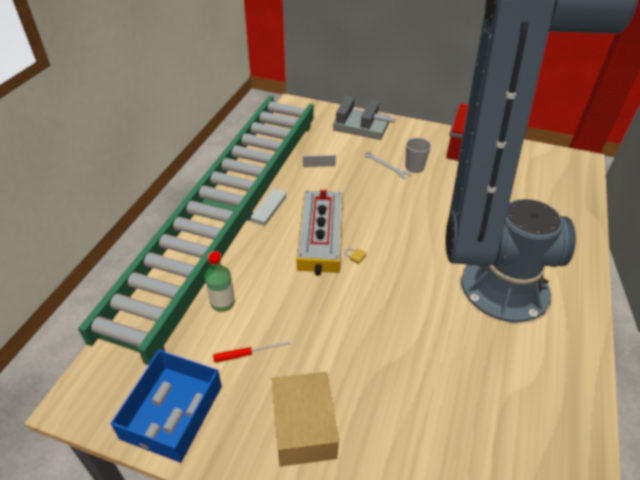

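The top view shows the station near (335,235), with caps at about (317,239), (334,233) and (352,226) and the red tab at about (374,218). The padlock is in front at (322,277). Next I'll measure these from the depth.

Run:
```python
from h import *
for c,seeds in(("top",[(317,239),(334,233),(352,226)]),("side",[(320,235),(322,223),(322,210)])):
    p=cv2.imread(f"pics/{c}.png");d=np.load(c+".npy")
    for u,v in seeds:
        V,U=np.mgrid[v-6:v+7,u-6:u+7];m=p[v-6:v+7,u-6:u+7].max(-1)<55
        X=w(c,U[m],V[m],d[V[m],U[m]]);X=X[X[:,2]>.075];print(c,len(X),np.median(X,0).round(4),X.mean(0).round(4))
    hsv=cv2.cvtColor(p,cv2.COLOR_BGR2HSV);V,U=np.nonzero((hsv[...,1]>140)&((hsv[...,0]<8)|(hsv[...,0]>172)))
    X=w(c,U,V,d[V,U]);k=(X[:,2]>.075)&(X[:,2]<.11)&(abs(X[:,0]-.56)<.08)&(abs(X[:,1]+.03)<.15);print("tab",k.sum(),X[k].mean(0).round(4),X[k].min(0).round(3),X[k].max(0).round(3))
# deck pixels
d=np.load("top.npy");V,U=np.mgrid[190:280,270:400];X=w("top",U.ravel(),V.ravel(),d[V,U].ravel());k=(X[:,2]>.05)&(X[:,2]<.072)
r=cv2.minAreaRect(X[k][:,:2].astype(np.float32)*1000);print("deck",r)
i=eyes.camera_info("wrist");print(np.array(i["T_tool_cam"]).round(3).tolist(),np.array(i["intrinsics"]).round(1).tolist())
```

```text
top 79 [0.547  0.0438 0.0851] [0.5469 0.0437 0.085 ]
top 78 [ 0.5619 -0.0088  0.0849] [ 0.5587 -0.0082  0.1009]
top 80 [ 0.5774 -0.0614  0.0849] [ 0.5707 -0.0587  0.1152]
tab 39 [ 0.5955 -0.1257  0.0921] [ 0.585 -0.132  0.076] [ 0.608 -0.12   0.101]
side 41 [0.5461 0.0549 0.0817] [0.5379 0.078  0.1086]
side 39 [0.5622 0.001  0.0819] [ 5.616e-01 -2.000e-04  8.250e-02]
side 33 [ 0.577  -0.0519  0.0823] [ 0.5771 -0.0532  0.0818]
tab 32 [ 0.5957 -0.1196  0.0854] [ 0.588 -0.129  0.075] [ 0.603 -0.114  0.097]
deck ((566.2324829101562, -22.723892211914062), (130.34375, 309.31951904296875), 16.033140182495117)
[[1.0, 0.001, 0.0, 0.0], [0.001, -0.964, -0.266, -0.067], [0.0, 0.266, -0.964, -0.143], [0.0, 0.0, 0.0, 1.0]] [[418.1, 0.0, 306.5], [0.0, 418.1, 241.0], [0.0, 0.0, 1.0]]
```

Emit:
carry_out([
  [0,0,0,16.8,19.7,1.2,0],
  [0,0,0,16.8,19.7,1.2,0],
  [0,0,0,16.8,19.7,1.2,0],
  [0,0,0,16.8,19.7,1.2,0],
  [0,0,0,16.8,19.7,1.2,0],
  [0,0,0,16.8,19.7,1.2,0],
  [0,0,0,16.8,19.7,1.2,0],
  [0,0,0,16.8,19.7,1.2,0],
  [0,0,0,16.8,19.7,1.2,0],
  [0,0,0,16.8,19.7,1.2,0],
], newtons=40)

```text
clock: 1.73
eef_pos: [0.4145, -0.1865, 0.251]
ee_rot: [-3.141, -0.001, -1.294]
ft_force: [0.5, -1.0, 0.2]
width: 0.0002
```

Emit:
carry_out([
  [0,0,0,5.7,6.8,-0.4,0],
  [0,0,0,5.7,6.8,-0.4,0],
  [0,0,0,5.7,6.8,-0.4,0],
  [0,0,0,5.7,6.8,-0.4,0],
  [0,0,0,5.7,6.8,-0.4,0],
  [0,0,0,5.7,6.8,-0.4,0],
  [0,0,0,5.7,6.8,-0.4,0],
  [0,0,0,5.7,6.8,-0.4,0],
  [0,0,0,5.7,6.8,-0.4,0],
])

```text
clock: 2.48
eef_pos: [0.5553, -0.019, 0.2406]
ee_rot: [3.141, -0.0, -1.294]
ft_force: [-0.2, -0.7, 0.7]
width: 0.0003
```

Run:
```python
from h import *
s=env.observe();print({k:np.round(s[k],4).tolist() for k in("clock","eef_pos","ee_rot","ft_force","width")})
T=np.eye(4);T[:3,:3]=R.from_euler("xyz",s["ee_rot"]).as_matrix();T[:3,3]=s["eef_pos"];T=T@np.array(eyes.camera_info("wrist")["T_tool_cam"])
p,d=eyes.grab_frame("wrist");cv2.imwrite("pics/w1.png",p);np.savez("w1",d=d,T=T)
V,U=np.mgrid[0:480,0:640];X=w("wrist",U,V,d,T);
for n in("cap_left","cap_middle","cap_right","lock_slide"):
    for r in eyes.find_in("wrist",n)[:3]:
        b=np.array(r["bbox"]);u,v=(b[:2]+b[2:])/2
        print(n,round(r["conf"],2),b.round(1).tolist(),X[int(v),int(u)].round(4))
k=(X[...,2]>.052)&(X[...,2]<.069)&(d>0)&(abs(X[...,0]-.57)<.2)&(abs(X[...,1])<.25)
print("deck",cv2.minAreaRect(X[k][:,:2].astype(np.float32)*1000))
m=(p.max(-1)<70)&(X[...,2]>.08)&(X[...,2]<.09)
n,l,st,c=cv2.connectedComponentsWithStats(m.astype(np.uint8))
for j in range(1,n):
    if st[j,4]>150:print("dark",st[j].tolist(),np.median(X[l==j],0).round(4))
hsv=cv2.cvtColor(p,cv2.COLOR_BGR2HSV);m=(hsv[...,1]>130)&((hsv[...,0]<8)|(hsv[...,0]>172))
for lo,hi in((.09,.1),(.06,.08)):
    k=m&(X[...,2]>lo)&(X[...,2]<hi);print("red",lo,k.sum(),X[k].mean(0).round(4),cv2.minAreaRect(X[k][:,:2].astype(np.float32)*1000))
```

```text
{'clock': 2.4833, 'eef_pos': [0.5553, -0.019, 0.2406], 'ee_rot': [3.1409, -0.0, -1.2944], 'ft_force': [-0.2251, -0.667, 0.7352], 'width': 0.0003}
cap_left 0.92 [200.8, 182.0, 241.7, 225.9] [0.551  0.0436 0.0844]
cap_middle 0.91 [275.7, 183.9, 315.2, 223.5] [ 0.5655 -0.0079  0.0843]
cap_right 0.67 [350.4, 184.9, 391.1, 224.4] [ 0.5796 -0.0604  0.0842]
lock_slide 0.61 [181.6, 164.3, 475.9, 238.2] [ 0.5697 -0.0328  0.0604]
deck ((567.030517578125, -20.736648559570312), (129.46224975585938, 308.5189208984375), 16.07222557067871)
dark [200, 185, 43, 42, 1342] [0.5492 0.0432 0.0838]
dark [275, 184, 42, 42, 1350] [ 0.5643 -0.009   0.0838]
dark [350, 184, 42, 42, 1357] [ 0.5793 -0.061   0.0838]
dark [454, 189, 8, 34, 153] [ 0.596  -0.1209  0.085 ]
red 0.09 561 [ 0.5978 -0.1259  0.0958] ((597.5852661132812, -126.39826965332031), (23.76235580444336, 11.547981262207031), 16.219863891601562)
red 0.06 6786 [ 0.5703 -0.0294  0.0651] ((570.5476684570312, -36.460105895996094), (57.13613510131836, 228.2242889404297), 16.095739364624023)
```

View pics/w1.png

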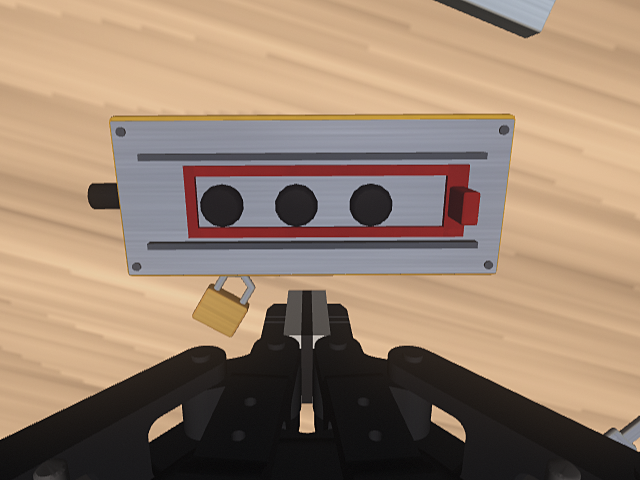

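The wrist view shows the caps at pixels (222,205), (296,205) and (370,205) and the red tab at (466,206). The positions agree with the top view to about 2 mm. I'll go above the left cap.

Emit:
carry_out([
  [0,0,0,-0.29,2.5,-3,0],
  [0,0,0,-0.29,2.5,-4,0],
  [0,0,0,-0.29,2.5,-5,0],
  [0,0,0,-0.29,2.5,-5.9,0],
  [0,0,0,-0.29,2.5,-5.9,0],
  [0,0,0,-0.29,2.5,-5.9,0],
  [0,0,0,-0.29,2.5,-5.9,0],
])

```text
clock: 3.32
eef_pos: [0.55, 0.0436, 0.0952]
ee_rot: [-3.139, -0.0, -1.295]
ft_force: [-0.3, 0.2, -0.1]
width: 0.0001
```

Emit:
carry_out([
  [0,0,0,-0.06,0,-0.2,0],
  [0,0,0,-0.06,0,-0.3,0],
  [0,0,0,-0.06,0,-0.3,0],
  [0,0,0,-0.06,0,-0.3,0],
  [0,0,0,-0.06,0,-0.3,0],
])

```text
clock: 3.73
eef_pos: [0.5476, 0.0441, 0.0862]
ee_rot: [-3.141, -0.0, -1.294]
ft_force: [0.1, 0.0, -0.1]
width: -0.0001
```

Emit:
carry_out([
  [0,0,0,0,0,-0.1,0],
  [0,0,0,0,0,-0.2,0],
  [0,0,0,0,0,-0.24,0],
  [0,0,0,0,0,-0.24,0],
  [0,0,0,0,0,-0.24,0],
])

```text
clock: 4.15
eef_pos: [0.5472, 0.0442, 0.0794]
ee_rot: [3.141, 0.0, -1.294]
ft_force: [0.8, -0.3, 0.1]
width: 0.0001
```

Emit:
carry_out([
  [0,0,0,0,0,-0.04,0],
  [0,0,0,0,0,-0.08,0],
  [0,0,0,0,0,-0.08,0],
  [0,0,0,0,0,-0.08,0],
])

```text
clock: 4.48
eef_pos: [0.5472, 0.0442, 0.0777]
ee_rot: [-3.142, 0.0, -1.294]
ft_force: [-1.7, -0.9, 3.7]
width: -0.0001
```

Emit:
carry_out([
  [0,0,0,0,0,-0.04,0],
  [0,0,0,0,0,-0.08,0],
  [0,0,0,0,0,-0.08,0],
  [0,0,0,0,0,-0.08,0],
])

```text
clock: 4.82
eef_pos: [0.5473, 0.0442, 0.076]
ee_rot: [-3.141, 0.0, -1.294]
ft_force: [-2.2, -0.2, 7.0]
width: -0.0
```

Emit:
carry_out([
  [0,0,0,0,0,0.7,0],
  [0,0,0,0.6,-2.11,0.7,0],
  [0,0,0,0.6,-2.11,0.7,0],
  [0,0,0,0.6,-2.11,0.4,0],
  [0,0,0,0.6,-2.11,0.4,0],
  [0,0,0,0.6,-2.11,0.4,0],
  [0,0,0,0.6,-2.11,0.4,0],
])

```text
clock: 5.4
eef_pos: [0.5617, -0.0079, 0.0851]
ee_rot: [3.14, 0.001, -1.294]
ft_force: [-0.8, 0.2, -0.1]
width: -0.0001
```

Emit:
carry_out([
  [0,0,0,0,0,-0.1,0],
  [0,0,0,0,0,-0.2,0],
  [0,0,0,0,0,-0.26,0],
  [0,0,0,0,0,-0.26,0],
  [0,0,0,0,0,-0.26,0],
])

```text
clock: 5.82
eef_pos: [0.5622, -0.0083, 0.079]
ee_rot: [3.141, 0.0, -1.294]
ft_force: [-0.4, -0.2, 1.2]
width: -0.0004
```

Emit:
carry_out([
  [0,0,0,0,0,-0.04,0],
  [0,0,0,0,0,-0.08,0],
  [0,0,0,0,0,-0.08,0],
  [0,0,0,0,0,-0.08,0],
])

```text
clock: 6.15
eef_pos: [0.5623, -0.0085, 0.0774]
ee_rot: [-3.141, 0.0, -1.294]
ft_force: [-1.8, 1.4, 4.9]
width: 0.0001
```

Emit:
carry_out([
  [0,0,0,0,0,0.7,0],
  [0,0,0,0.62,-2.1,0.7,0],
  [0,0,0,0.62,-2.1,0.7,0],
  [0,0,0,0.62,-2.1,0.32,0],
  [0,0,0,0.62,-2.1,0.32,0],
  [0,0,0,0.62,-2.1,0.32,0],
  [0,0,0,0.62,-2.1,0.32,0],
])

```text
clock: 6.73
eef_pos: [0.5771, -0.0604, 0.0846]
ee_rot: [3.14, 0.001, -1.294]
ft_force: [-0.4, 0.1, 0.3]
width: -0.0
```

Emit:
carry_out([
  [0,0,0,0,0,-0.1,0],
  [0,0,0,0,0,-0.2,0],
  [0,0,0,0,0,-0.26,0],
  [0,0,0,0,0,-0.26,0],
  [0,0,0,0,0,-0.26,0],
])

```text
clock: 7.15
eef_pos: [0.5777, -0.0608, 0.0785]
ee_rot: [3.141, 0.0, -1.294]
ft_force: [-0.2, 0.8, 1.8]
width: 0.0001
```

Emit:
carry_out([
  [0,0,0,0,0,-0.04,0],
  [0,0,0,0,0,-0.08,0],
  [0,0,0,0,0,-0.08,0],
  [0,0,0,0,0,-0.08,0],
])

```text
clock: 7.48
eef_pos: [0.5778, -0.0609, 0.0771]
ee_rot: [-3.141, 0.0, -1.294]
ft_force: [-2.1, 1.6, 6.9]
width: 0.0001
```

All three step up near z = 0.078. That fits all three being in, unless the fingertip height is off by 4 mm. I'll average the force noise to settle it.

```bash
cat >> h.py <<'E'
def avg(n=12):
    F=[]
    for _ in range(n):
        eyes.grab_frame("wrist");s=env.observe();F.append([*s["ft_force"],s["eef_pos"][2]])
    print("F,z",np.mean(F,0).round(4),"sd",np.std(F,0).round(3),s["clock"])
E
python3 -c "
from h import *
avg()"
```

```text
F,z [-2.0177  1.3472  6.6875  0.0772] sd [0.359 0.569 0.575 0.   ] 8.0833
```

Emit:
carry_out([
  [0,0,0,0,0,0.16,0],
  [0,0,0,0,0,0.16,0],
  [0,0,0,0,0,0.16,0],
])

```text
clock: 8.33
eef_pos: [0.5781, -0.0611, 0.0808]
ee_rot: [-3.141, -0.0, -1.294]
ft_force: [0.6, 0.9, -0.8]
width: -0.0001
```

```bash
python3 -c "
from h import *
avg()"
```

```text
F,z [ 0.5503 -0.1219  0.7589  0.0805] sd [0.329 0.581 0.517 0.   ] 8.9333
```

Emit:
carry_out([
  [0,0,0,0,0,0.36,0],
  [0,0,0,0,0,0.36,0],
  [0,0,0,0,0,0.36,0],
])

```text
clock: 9.18
eef_pos: [0.5782, -0.0611, 0.0903]
ee_rot: [-3.141, -0.0, -1.294]
ft_force: [0.0, 0.1, -0.8]
width: -0.0001
```

```bash
python3 -c "
from h import *
avg()"
```

```text
F,z [0.1068 0.0215 0.1509 0.0895] sd [0.689 0.471 0.428 0.   ] 9.7833
```

Emit:
carry_out([
  [0,0,0,0,0,-0.26,0],
  [0,0,0,0,0,-0.26,0],
  [0,0,0,0,0,-0.26,0],
])

```text
clock: 10.03
eef_pos: [0.5775, -0.061, 0.0826]
ee_rot: [3.141, 0.0, -1.294]
ft_force: [-0.7, 1.2, 0.2]
width: 0.0002
```

```bash
python3 -c "
from h import *
avg(24)"
```

```text
F,z [-0.2853  0.0828  0.546   0.0831] sd [0.534 0.401 0.475 0.   ] 11.2333
```

Emit:
carry_out([
  [0,0,0,0,0,-0.15,0],
  [0,0,0,0,0,-0.32,0],
  [0,0,0,0,0,-0.32,0],
  [0,0,0,0,0,-0.32,0],
])

```text
clock: 11.57
eef_pos: [0.5782, -0.0611, 0.0753]
ee_rot: [-3.141, -0.0, -1.294]
ft_force: [-0.6, 1.7, 7.8]
width: 0.0001
```

```bash
python3 -c "
from h import *
avg(12)"
```

```text
F,z [-0.7807  0.0701  7.7575  0.0755] sd [0.339 0.406 0.534 0.   ] 12.1667
```

The evidence favours all three in, but not decisively. I'll calibrate the fingertip height by touching the bare deck at the tab end, which should be at z = 0.060.

Emit:
carry_out([
  [0,0,0,0,0,1,0],
  [0,0,0,0,0,1.8,0],
  [0,0,0,1.08,-3.7,1.8,0],
  [0,0,0,1.08,-3.7,1.8,0],
  [0,0,0,1.08,-3.7,1.8,0],
  [0,0,0,1.08,-3.7,1.8,0],
  [0,0,0,1.08,-3.7,0.8,0],
  [0,0,0,1.08,-3.7,-0.1,0],
  [0,0,0,1.08,-3.7,-0.4,0],
  [0,0,0,1.08,-3.7,-0.4,0],
])

```text
clock: 13.0
eef_pos: [0.6029, -0.1524, 0.0627]
ee_rot: [3.137, 0.003, -1.294]
ft_force: [-0.3, 0.4, 0.2]
width: 0.0001
```

Emit:
carry_out([
  [0,0,0,0,0,0,0],
  [0,0,0,0,0,-0.08,0],
  [0,0,0,0,0,-0.08,0],
  [0,0,0,0,0,-0.08,0],
])

```text
clock: 13.33
eef_pos: [0.6053, -0.1535, 0.064]
ee_rot: [-3.14, -0.001, -1.294]
ft_force: [0.7, -0.6, 0.0]
width: 0.0002
```

Emit:
carry_out([
  [0,0,0,0,0,-0.04,0],
  [0,0,0,0,0,-0.04,0],
  [0,0,0,0,0,-0.04,0],
])

```text
clock: 13.58
eef_pos: [0.6048, -0.1535, 0.0623]
ee_rot: [-3.141, -0.0, -1.294]
ft_force: [0.7, -0.5, 0.6]
width: 0.0
```

Emit:
carry_out([
  [0,0,0,0,0,-0.04,0],
  [0,0,0,0,0,-0.04,0],
  [0,0,0,0,0,-0.04,0],
])

```text
clock: 13.83
eef_pos: [0.6047, -0.1536, 0.061]
ee_rot: [3.141, 0.0, -1.294]
ft_force: [-0.8, 0.1, 0.3]
width: 0.0
```

Emit:
carry_out([
  [0,0,0,0,0,-0.03,0],
  [0,0,0,0,0,-0.03,0],
  [0,0,0,0,0,-0.03,0],
])

```text
clock: 14.08
eef_pos: [0.6047, -0.1535, 0.0603]
ee_rot: [3.141, 0.0, -1.294]
ft_force: [0.3, -0.9, 0.6]
width: -0.0001
```

Emit:
carry_out([
  [0,0,0,0,0,-0.03,0],
  [0,0,0,0,0,-0.03,0],
  [0,0,0,0,0,-0.03,0],
])

```text
clock: 14.33
eef_pos: [0.6048, -0.1536, 0.0601]
ee_rot: [-3.141, -0.0, -1.294]
ft_force: [-2.4, 0.1, 5.1]
width: -0.0
```

The deck contact at z = 0.060 confirms the tip height. The caps at 0.084 therefore stepped up about 6 mm down, so all three are already latched in and need no click. Now I'll push the slide gently.

Emit:
carry_out([
  [0,0,0,0,0,0.5,0],
  [0,0,0,0,0,0.5,0],
  [0,0,0,-0.033,0.115,0.5,0],
  [0,0,0,-0.066,0.23,0.5,0],
  [0,0,0,-0.083,0.288,0.5,0],
  [0,0,0,-0.099,0.346,0.5,0],
  [0,0,0,-0.116,0.404,0.5,0],
  [0,0,0,-0.132,0.461,0.5,0],
  [0,0,0,-0.149,0.519,0.5,0],
])

```text
clock: 15.08
eef_pos: [0.6009, -0.1406, 0.0718]
ee_rot: [3.141, -0.0, -1.294]
ft_force: [-0.9, -2.9, -1.5]
width: 0.0001
```

Emit:
carry_out([
  [0,0,0,-0.017,0.058,0,0],
  [0,0,0,-0.033,0.115,0,0],
  [0,0,0,-0.05,0.173,0,0],
  [0,0,0,-0.066,0.23,0,0],
])

```text
clock: 15.42
eef_pos: [0.5993, -0.1347, 0.072]
ee_rot: [3.142, 0.0, -1.294]
ft_force: [0.1, -3.0, -2.5]
width: 0.0
```

Emit:
carry_out([
  [0,0,0,-0.017,0.058,0,0],
  [0,0,0,-0.033,0.115,0,0],
  [0,0,0,-0.05,0.173,0,0],
  [0,0,0,-0.066,0.23,0,0],
])

```text
clock: 15.75
eef_pos: [0.5977, -0.1289, 0.0721]
ee_rot: [3.142, 0.0, -1.294]
ft_force: [-0.6, -2.5, -1.6]
width: 0.0003
```

Emit:
carry_out([
  [0,0,0,-0.011,0.038,0,0],
  [0,0,0,-0.022,0.077,0,0],
  [0,0,0,-0.022,0.077,0,0],
])

```text
clock: 16.0
eef_pos: [0.5972, -0.1268, 0.0721]
ee_rot: [-3.141, 0.0, -1.294]
ft_force: [-0.9, -1.0, -0.3]
width: 0.0001
```

Emit:
carry_out([
  [0,0,0,-0.011,0.038,0,0],
  [0,0,0,-0.022,0.077,0,0],
  [0,0,0,-0.022,0.077,0,0],
])

```text
clock: 16.25
eef_pos: [0.5967, -0.125, 0.0721]
ee_rot: [-3.141, 0.0, -1.294]
ft_force: [0.1, -2.1, 0.5]
width: 0.0003
```

Emit:
carry_out([
  [0,0,0,-0.006,0.019,0,0],
  [0,0,0,-0.011,0.038,0,0],
  [0,0,0,-0.011,0.038,0,0],
])

```text
clock: 16.5
eef_pos: [0.5964, -0.1242, 0.0721]
ee_rot: [-3.141, 0.0, -1.294]
ft_force: [0.4, -1.6, -0.0]
width: 0.0001
```

Emit:
carry_out([
  [0,0,0,-0.006,0.019,0,0],
  [0,0,0,-0.011,0.038,0,0],
  [0,0,0,-0.011,0.038,0,0],
])

```text
clock: 16.75
eef_pos: [0.5961, -0.1232, 0.0721]
ee_rot: [-3.141, 0.0, -1.294]
ft_force: [-1.0, -2.5, -0.5]
width: 0.0002
```

Emit:
carry_out([
  [0,0,0,-0.006,0.019,0,0],
  [0,0,0,-0.011,0.038,0,0],
  [0,0,0,-0.011,0.038,0,0],
])

```text
clock: 17.0
eef_pos: [0.5959, -0.1222, 0.0721]
ee_rot: [-3.141, 0.0, -1.294]
ft_force: [-0.3, -1.6, -1.2]
width: 0.0001
```

Emit:
carry_out([
  [0,0,0,-0.006,0.019,0,0],
  [0,0,0,-0.011,0.038,0,0],
  [0,0,0,-0.011,0.038,0,0],
])

```text
clock: 17.25
eef_pos: [0.5957, -0.1218, 0.0721]
ee_rot: [-3.142, -0.001, -1.294]
ft_force: [1.0, -4.8, -0.1]
width: -0.0001
```

Run:
```python
from h import *
s=env.observe();T=np.eye(4);T[:3,:3]=R.from_euler("xyz",s["ee_rot"]).as_matrix();T[:3,3]=s["eef_pos"];T=T@np.array(eyes.camera_info("wrist")["T_tool_cam"])
p,d=eyes.grab_frame("wrist");cv2.imwrite("pics/w2.png",p)
V,U=np.mgrid[0:480,0:640];X=w("wrist",U,V,d,T);hsv=cv2.cvtColor(p,cv2.COLOR_BGR2HSV);m=(hsv[...,1]>130)&((hsv[...,0]<8)|(hsv[...,0]>172))
k=m&(X[...,2]>.09)&(X[...,2]<.1);print(k.sum(),cv2.minAreaRect(X[k][:,:2].astype(np.float32)*1000));print(s["ft_force"])
```

```text
1791 ((594.3716430664062, -102.13610076904297), (17.70573616027832, 12.254398345947266), 15.626842498779297)
[ 0.97731646 -4.7877347  -0.13282647]
```

View pics/w2.png

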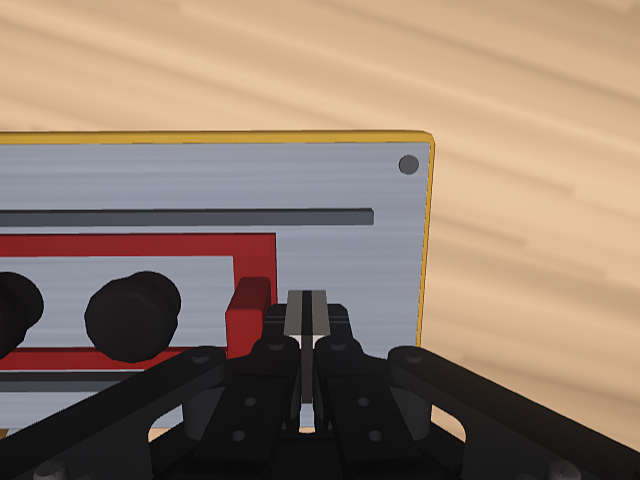

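The view shows the tab at (248,310) against the finger. It measures station y ≈ -85.5 mm, and the force is rising at the stop. One or two small nudges will confirm that.

Emit:
carry_out([
  [0,0,0,-0.004,0.015,0,0],
  [0,0,0,-0.008,0.03,0,0],
  [0,0,0,-0.008,0.03,0,0],
  [0,0,0,-0.008,0.03,0,0],
])

```text
clock: 17.63
eef_pos: [0.5957, -0.1217, 0.0722]
ee_rot: [-3.141, -0.002, -1.295]
ft_force: [1.5, -7.1, -0.6]
width: -0.0001
```

It's at the hard stop: about 7 N and no further travel. I'll back off, lift and check.

Emit:
carry_out([
  [0,0,0,0.1,-0.35,0,0],
  [0,0,0,0.22,-0.77,0,0],
  [0,0,0,0.22,-0.77,0,0],
  [0,0,0,0.22,-0.77,1.5,0],
  [0,0,0,0.22,-0.77,3,0],
  [0,0,0,-0.5,2,5,0],
  [0,0,0,-1.2,4,6,0],
  [0,0,0,-1.2,4,6.5,0],
  [0,0,0,-1.2,4,6.5,0],
  [0,0,0,-1.2,4,6.5,0],
])

```text
clock: 18.47
eef_pos: [0.5656, -0.0173, 0.2388]
ee_rot: [-3.136, 0.0, -1.291]
ft_force: [0.6, 0.3, 0.1]
width: 0.0
```

Run:
```python
from h import *
s=env.observe();T=np.eye(4);T[:3,:3]=R.from_euler("xyz",s["ee_rot"]).as_matrix();T[:3,3]=s["eef_pos"];T=T@np.array(eyes.camera_info("wrist")["T_tool_cam"])
p,d=eyes.grab_frame("wrist");cv2.imwrite("pics/w3.png",p)
V,U=np.mgrid[0:480,0:640];X=w("wrist",U,V,d,T);hsv=cv2.cvtColor(p,cv2.COLOR_BGR2HSV);m=(hsv[...,1]>130)&((hsv[...,0]<8)|(hsv[...,0]>172))
k=m&(X[...,2]>.09)&(X[...,2]<.1);c=cv2.minAreaRect(X[k][:,:2].astype(np.float32)*1000)
kd=(X[...,2]>.052)&(X[...,2]<.069)&(d>0)&(abs(X[...,0]-.57)<.2)&(abs(X[...,1])<.25);D=cv2.minAreaRect(X[kd][:,:2].astype(np.float32)*1000)
print(c,D,"tab y",(np.array(c[0])-D[0])@[-.2767,.961],s["ft_force"],s["clock"])
```

```text
((590.7347412109375, -103.00171661376953), (24.40276527404785, 11.944127082824707), 16.7943172454834) ((567.114990234375, -20.40338134765625), (128.34567260742188, 308.38311767578125), 15.991385459899902) tab y -85.9125852859497 [0.5663189  0.2994269  0.09559236] 18.4667
```

View pics/w3.png

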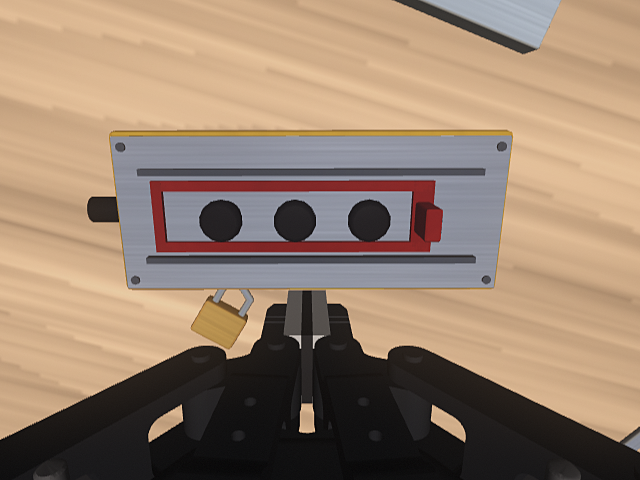

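The tab is at (430,223), which is station y = -85.9 mm, so the slide is home. The padlock is undisturbed and the arm is clear.

```bash
python3 -c "
from h import *
print(ticket.sign_off())"
```

```text
the job is handed in; nothing more can be done
None
```

The station is locked out: all three buttons are latched in and the red slide is fully home. I handed the job in at about 18.5 s of the 64 s limit.

- **Buttons:** Light presses no deeper than about 8.7 mm met each plunger about 6 mm down. That means all three were already latched in, so I clicked none of them. The most force I measured was about 8 N.
- **Unclear at first:** The force levels alone were between the "in" and "out" values. I settled it by touching the bare deck with the fingertip, which made contact at z = 0.060 m as expected. The slide then ran past its 12 mm jam point, which agrees with all three being in.
- **Slide:** It moved with about 2–3 N of drag and stopped hard at about 7 N. After I backed off, the wrist camera put the tab at station y = -85.9 mm, against -86 for fully home.
- **Surroundings:** The gripper touched only the caps, the deck and the tab. The padlock had not moved in the last picture, and the arm was clear with wrist force near zero. I took no final picture of the other loose items.

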